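Hold the belt guard open for the belt change

TASK

I am about to fit a new drive belt on the finishing machine and need both hands for it: draw the bolt of its belt guard right back, then lift the guard and keep it open for me, raised 60 degrees from shut. It has no stay and falls shut by itself, so finish while you are still holding it there, steady. Leave the other things on the bench where they are.

Things in the scene. Friction and masses are not known exactly. Their poses are not given: they have to be found in the camera images.
- machine: green bench finishing machine, screwed down. Origin on the bench top, under the centre of its belt case; x axis along the case from the handle end (nearer the robot) to the hinge end, y to the left (motor side), z up. Base plate 270 (x) by 570 mm (y), 15 mm thick. Fixed lower case 230 (x) by 130 mm (y), rim 95 mm up, pulleys inside, no belt; the shut guard covers it up to 145 mm
- motor_mid (a point): middle of the machine's motor, a cylinder along its y axis left of the belt case: 122 mm across, 195 mm long, with a terminal box on top up to 164 mm above the bench
- brush_mid (a point): centre of the bristle brush wheel on the spindle, right of the belt case: 142 mm across, 44 mm wide along the machine's y axis. Its bearing, up to 119 mm above the bench, stands between it and the case, 45 mm clear of the bolt knob's axis
- bolt_knob (a point): centre of the bolt's knob: an upright steel cylinder 14 mm across, 34 mm tall, 45 mm out from the right (-y) side of the belt case, on a short arm from the 10 mm steel bolt, which lies along the machine's x axis 31 mm nearer the case and 15 mm lower. The bolt's guides and the keeper end 21 mm short of the knob's axis
- bolt_slide (a joint): how far the bolt is drawn, m: 0 fully shot (through the guard's keeper: guard locked), 0.040 drawn right back against its stop. Drawing moves the knob along the machine's +x axis (towards the hinge end). The keeper is free from about 0.025. Slides with about 2.5 N and stays where it is left
- guard_handle (a point): middle of the guard's bow handle: a 10 mm round steel bar, 90 mm long along the machine's y axis, standing 38 mm out (machine -x) from the guard's near end wall, 12 mm below its top; 133 mm above the bench when the guard is shut. Turns with the guard
- guard_hinge (a point): middle of the guard's hinge line, which runs along the machine's y axis at the far end of the case, 95 mm above the bench. With the guard shut the handle bar lies 268 mm from it towards the machine's -x, and 38 mm higher
- guard_angle (a joint): opening angle of the guard, rad: 0 shut, 1.047 is 60 degrees; stop at 1.22 (70 degrees). Grows as the handle end rises about the hinge. No stay: it falls shut by itself from every angle. Until the bolt is drawn it lifts only 0.01 to 0.02
- guard: the belt guard: sheet-steel cover 232 x 132 x 50 mm, 0.55 to 0.9 kg (to carry it at the handle takes 2 to 4 N when shut, about 1 N at 60 degrees), green like the machine. Origin on the hinge line (as guard_hinge); its x axis points from the handle end to the hinge and turns with it
- glue_can_mid (a point): a standing metal can, 84 mm across, 120 mm tall; a bystander; this point is at its middle
- hammer_grip (a point): a lying hammer, 270 mm long, wooden handle; this point is on its handle; a bystander
- polish_tin_center (a point): a flat round tin, 76 mm across, 24 mm tall; a bystander; this point is at its middle
- heel_mid (a point): a black rubber shoe heel, about 67 x 62 x 22 mm, on the machine's base plate; a bystander; this point is at its middle
- jar_mid (a point): a glass jar, 68 mm across, 95 mm tall; a bystander; this point is at its middle
- last_mid (a point): a wooden shoe last, 235 mm long, 66 mm wide, 115 mm tall; a bystander; this point is at its middle

How it is judged (in metres and radians):
On the way:
1. the bolt is drawn back (at least 32 of its 40 mm) with the guard still down (value of joint bolt_slide above 0.032 m and value of joint guard_angle below 0.08 rad), for 0.2 s.
At the end, for the whole second after the job is handed in: The guard stands open at 60 degrees, 7 degrees either way (0.925 to 1.169 rad), still (under 0.06 rad/s), carried by the gripper's fingers (more than 0.3 N on the guard), the bolt is drawn at least 32 mm, and every bystander is within 30 mm of where it stood (value of joint guard_angle between 0.925 and 1.169 rad and velocity of joint guard_angle between -0.06 and 0.06 rad/s and contact force between the fingers and guard above 0.3 N and value of joint bolt_slide above 0.032 m and distance of each of glue_can_mid, hammer_grip, polish_tin_center, heel_mid, jar_mid, last_mid from where it was at the start of the episode below 0.03 m); the arm keeps its last pose, push and grip.
It fails at once if the guard is forced up with its bolt still shot (value of joint guard_angle above 0.1 rad and value of joint bolt_slide below 0.015 m).
It fails at once if a bystander is pushed more than 30 mm from where it stood (distance of any of glue_can_mid, hammer_grip, polish_tin_center, heel_mid, jar_mid, last_mid from where it was at the start of the episode above 0.03 m).
It also fails if it takes over 51 s, if anything falls off the work surface, if the arm or the gripper's body presses on something with over 40 N, if the wrist force passes 120 N, or if a joint passes its speed limit or range.

ROBOT

A 6-joint arm with a two-finger parallel gripper is mounted at the origin on the work surface. World frame = base frame: x ahead of the robot, y to its left, z up, the work surface at z = 0. Lengths are in mm, angles in rad, forces in N, time in s.
With the tool pointing down it reaches from about 300 to 775 mm from the base axis. Payload 14.6 kg.
Tool frame: the origin (TCP) lies midway between the tips of the shut fingers; the grasp point (between the pads) lies 19 mm behind it; z points along the fingers, y is the line along which they close (so a half turn about z gives the same grasp; the last joint's range is limited). The gripper opens to 85 mm and grips with 20 to 120 N. Pads are 22 mm wide; open, the fingers measure 114 mm over their backs; the gripper's body (76 mm by 85 mm) begins 54 mm behind the grasp point. The pads swing forward as they close: fully open they stand 13 mm farther back than shut.
Start: joints at [-1.306, 0.3, 1.521, -0, 1.321, -0.067], TCP at [179.153, -519.994, 231.281] pointing down, gripper open.
Joint ranges: [-3.03, 3.03], [-0.79, 2.21], [0.23, 2.52], [-1.04, 4.18], [0, 3.07], [-2.55, 2.55]. Speed limits (rad/s): [2.22, 2.22, 2.57, 3.14, 3.14, 3.14].

INTERFACE

Orientations are given as a rotation vector (axis times angle).
In Python, from station import observe, capture, finish_job gives the robot as it stands. The module is installed in compiled form; this text tells all that it offers.
- The arm moves only by the tool carry_out, never from a script. Its argument "moves" is a list of rows, each a list of 7 numbers: the turn, a rotation vector about the tool's x, y, z in degrees, then the shift along the tool's x, y, z in mm, then the finger opening in mm, from 0 to 85.4. In form: [[wx, wy, wz, tx, ty, tz, claw], ...]. A call has 1 to 20 rows; each row is the pose to reach, as a shift and turn from the pose commanded when the call began, along the tool's axes at that moment; what a row does not reach only later rows make up. A row lasts 1/8 s, in which the tool goes at most 62.5 mm and 10.7 degrees, less where a joint would pass 70% of its speed; a pose out of reach is approached as far as the arm can. A call with a gripper value outside its range is refused whole. The fingers move at their own pace and stop on an object; "grip_force" is the grip in N (left out, the last holds). Time passes only in rows, so rows that repeat a pose let the fingers close. It gives the time, the measured TCP pose, the force, the opening and the grip force at its end, in the units of the state.
- observe(): the state, without advancing time (a new reading comes with each control period).
- capture(name): name is "side" or "top" or "wrist"; returns a dict with "color" (400x640x3 uint8, red, green, blue), "K" (3x3 intrinsics, pixels), "R" (3x3) and "t" (3): a world point X has camera coordinates R X + t. Camera axes: x right, y down, z forward; pixel columns grow to the right and rows downward; lengths in mm; the calibration is good to about 2 mm. A picture is of the moment at which its call begins. There is no depth.
- finish_job(): hands the job in; it is judged then, once.
The state is a dict: "time": time; "joints": joint angles; "qd": joint speeds; "joint_torque": joint torques, N m; "position": TCP position; "tool_rot": TCP orientation; "ft_force": force on the tool from outside, world axes, zero at the start; "moment": the same for the moment, N m; "finger_gap": opening from 0.0 (shut) to 1.0 (fully open); "grip_force": force on a finger pad.
Only numpy, scipy, OpenCV 4.12 (cv2) and the standard library are available. Lean on these libraries where they do the work, as an engineer would, in place of code of your own. Each camera call takes 0.05 s, during which the arm holds its last target. There are 200 camera calls.

## Working session

There is one attempt and no reset: what is moved stays moved. The work goes in short steps, Python scripts to look and compute and a tool call to move; the robot and the scene stay as the last step left them, time stands still between calls to the robot, and variables do not carry over. Pictures are saved under pics/ and viewed, at most 10 in all, crops included, and the job is handed in when it is done.

Besides the shell and the picture viewer there is one more tool, called as name(argument=value, ...), one argument or row to a line, values as JSON. carry_out: Moves the arm, as the interface text tells. Its arguments: {"type":"object","properties":{"moves":{"type":"array","items":{"type":"array","items":{"type":"number"}}},"grip_force":{"type":"number"}},"required":["moves"]}

```bash
mkdir -p pics; python3 - <<'E'
from station import *
import cv2,pickle,numpy as np
d={}
for n in("side","top","wrist"):
    c=capture(n);d[n]=c;cv2.imwrite(f"pics/{n}0.png",c["color"][:,:,::-1])
    print(n,c["K"].round(1).tolist(),c["R"].round(4).tolist(),c["t"].round(1).tolist())
pickle.dump(d,open("c0.pkl","wb"));print(observe())
E
```

```text
side [[474.5, 0.0, 321.3], [0.0, 474.5, 196.3], [0.0, 0.0, 1.0]] [[-0.9541, -0.299, 0.0161], [-0.2208, 0.6661, -0.7124], [0.2023, -0.6833, -0.7016]] [565.8, 170.1, 1093.7]
top [[393.3, 0.0, 316.2], [0.0, 393.3, 194.8], [0.0, 0.0, 1.0]] [[0.0036, -1.0, 0.0044], [-0.9922, -0.0041, -0.1243], [0.1243, -0.0039, -0.9922]] [20.2, 579.2, 1094.8]
wrist [[299.9, 0.0, 322.0], [0.0, 299.9, 203.3], [0.0, 0.0, 1.0]] [[0.326, -0.9454, -0.0015], [-0.9, -0.3109, 0.3056], [-0.2893, -0.0983, -0.9522]] [-549.4, -40.5, 380.9]
{'time': 0.15, 'joints': array([-1.30560229e+00,  3.00353502e-01,  1.52141299e+00, -1.74785977e-05,
        1.32070485e+00, -6.65817637e-02]), 'qd': array([-0.00139051, -0.00204155, -0.00028051, -0.00048024, -0.00085896,
        0.00228475]), 'joint_torque': array([ 7.16608138e-04, -5.43668675e+01, -3.61887574e+01, -1.40606085e-04,
        3.17191079e-03,  3.17031129e-05]), 'position': array([ 179.10562862, -519.84106379,  230.85693693]), 'tool_rot': array([-3.09760343e+00, -5.18627860e-01,  1.63264005e-04]), 'ft_force': array([-0.42976543, -1.06980054,  0.4319834 ]), 'moment': array([0.02681114, 0.00919523, 0.00956779]), 'grip_force': 0.0, 'finger_gap': 1.002221150992439}
```

View pics/top0.png

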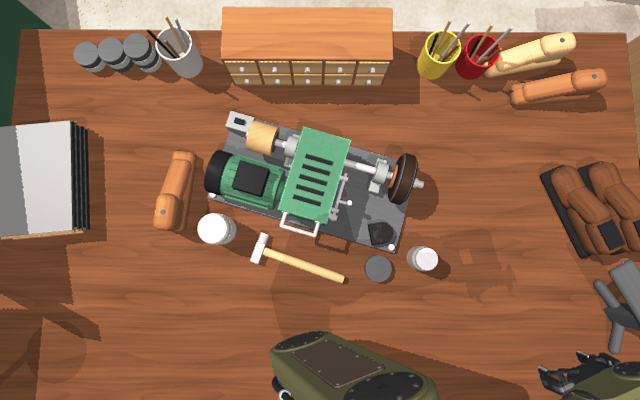

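View pics/side0.png

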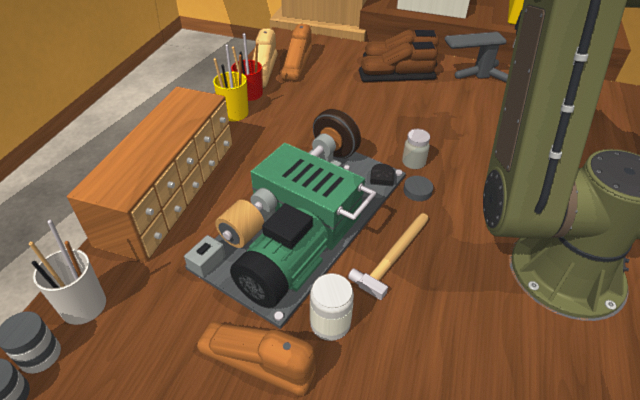

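The top view shows the guard's top (corners about (305,127), (351,138), (328,222), (280,210)), the handle near (298,228) and the knob near (349,203). Next I zoom in and cast rays.

```bash
cat > h.py <<'E'
import numpy as np,cv2
def ray(c,uv):
    d=c["R"].T@np.linalg.inv(c["K"])@np.array([uv[0],uv[1],1.]); return -c["R"].T@c["t"],d
def onz(c,uv,z):
    o,d=ray(c,uv); return o+d*(z-o[2])/d[2]
def px(c,X):
    p=c["K"]@(c["R"]@np.array(X,float)+c["t"]); return p[:2]/p[2]
E
python3 - <<'E'
import pickle,cv2,numpy as np
from h import *
d=pickle.load(open("c0.pkl","rb"));c=d["top"];im=c["color"]
hsv=cv2.cvtColor(im,cv2.COLOR_RGB2HSV)
m=cv2.inRange(hsv,(60,60,110),(85,255,255))
m=cv2.morphologyEx(m,cv2.MORPH_CLOSE,np.ones((7,7)))
m=cv2.morphologyEx(m,cv2.MORPH_OPEN,np.ones((9,9)))
for k in cv2.findContours(m,0,1)[0]:
    if cv2.contourArea(k)<800: continue
    r=cv2.minAreaRect(k);b=cv2.boxPoints(r);print(cv2.contourArea(k),b.round(1).tolist())
    print([onz(c,p,145).round(0).tolist() for p in b])
a=cv2.resize(im[110:260,260:420],None,fx=5,fy=4.0*1.25,interpolation=cv2.INTER_CUBIC)[:600]
s=d["side"]["color"]
cv2.imwrite("pics/topz.png",cv2.resize(im[120:240,265:425],None,fx=5,fy=5,interpolation=2)[:,:,::-1])
cv2.imwrite("pics/sidez.png",cv2.resize(s[110:230,240:400],None,fx=5,fy=5,interpolation=2)[:,:,::-1])
E
```

```text
5047.5 [[249.8000030517578, 204.60000610351562], [275.0, 117.80000305175781], [350.8999938964844, 139.8000030517578], [325.70001220703125, 226.6999969482422]]
[[539.0, 195.0, 145.0], [771.0, 133.0, 145.0], [712.0, -68.0, 145.0], [483.0, -2.0, 145.0]]
```

View pics/topz.png

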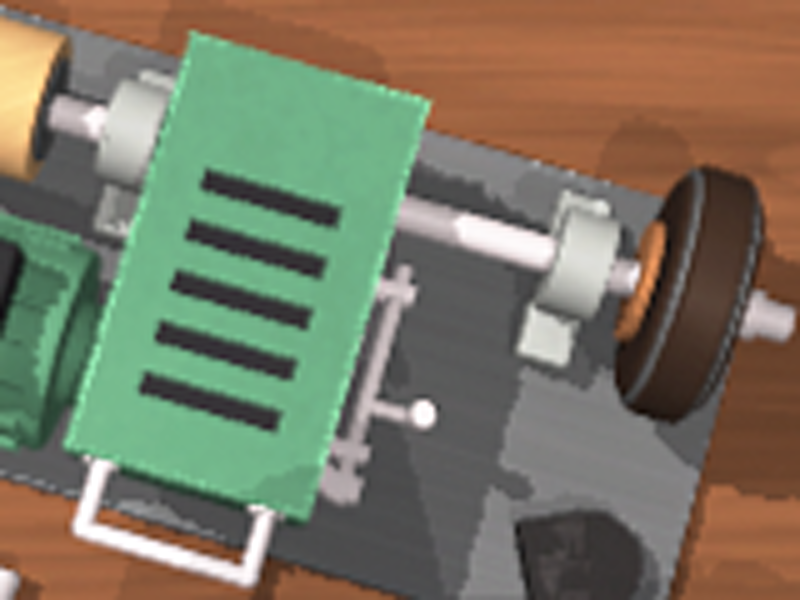

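View pics/sidez.png

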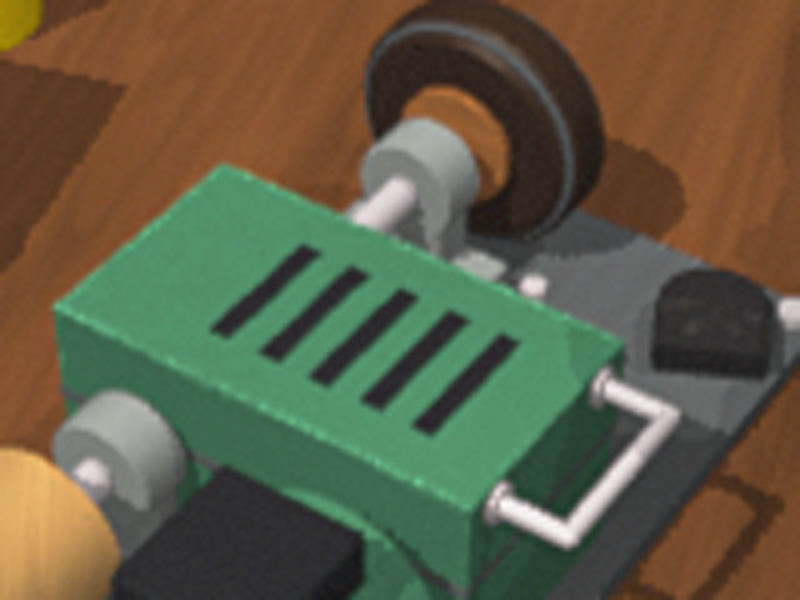

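Zoomed: the knob top is at top (349.4,202.2) and side (346.2,166.6). The handle bar's middle is at top (297.6,230.6) and side (364,204.8), and the guard corners are clear in both views.

```bash
python3 - <<'E'
import pickle
from h import *
d=pickle.load(open("c0.pkl","rb"));T=d["top"];S=d["side"]
def t(u,v):return (265+u/5-.4,120+v/5-.4)
def s(u,v):return (240+u/5-.4,110+v/5-.4)
def tri(a,b):
    P=[np.array(c["K"]@np.c_[c["R"],c["t"]]) for c in(T,S)]
    X=cv2.triangulatePoints(P[0],P[1],np.float64(a).reshape(2,1),np.float64(b).reshape(2,1));X=X[:3,0]/X[3,0]
    return X.round(1),(px(T,X)-a).round(1)
c={'hL':((190,32),(58,305)),'hR':((430,102),(225,165)),'nL':((66,447),(470,510)),'nR':((305,520),(622,345)),'knob':((424,413),(533,285)),'bar':((165,555),(622,476))}
R={}
for k,(a,b) in c.items():
    X=tri(t(*a),s(*b));R[k]=X[0];print(k,*X, onz(T,t(*a),145).round(1) if len(k)==2 else '')
Z=[onz(T,t(*c[k][0]),145) for k in('hL','hR','nL','nR')]
x=(Z[0]+Z[1]-Z[2]-Z[3])[:2]/2;y=(Z[0]+Z[2]-Z[1]-Z[3])[:2]/2
print(np.linalg.norm(x),np.linalg.norm(y),np.degrees(np.arctan2(x[1],x[0])),np.degrees(np.arctan2(y[1],y[0]))-90,sum(Z)/4)
ctr=(sum(Z)/4)[:2]
yaw=np.mean([np.arctan2(x[1],x[0]),np.arctan2(y[1],y[0])-np.pi/2]);ex=np.array([np.cos(yaw),np.sin(yaw)]);ey=np.array([-ex[1],ex[0]])
for z in(109,125,133,140,):print(z,'knob',[(onz(T,t(424,413),z)[:2]-ctr)@e for e in(ex,ey)],'bar',[(onz(T,t(165,555),z)[:2]-ctr)@e for e in(ex,ey)])
E
```

```text
hL [748.1  59.5 146.4] [0.1 0.3] [749.3  59.7 145. ]
hR [712.6 -67.6 142.6] [-0.  -0.1] [711.8 -67.4 145. ]
nL [529.  122.3 142.9] [-0.  -0.3] [528.1 122.  145. ]
nR [492.   -1.5 141.9] [-0.  -0.4] [490.9  -1.5 145. ]
knob [550.8 -66.3 109. ] [-0.  -0.2] 
bar [473.7  71.  131.7] [-0.  -0.2] 
230.19325661265236 130.7815361715497 -16.174372526758273 -16.59167067889871 [620.00575626  28.2070533  145.        ]
109 knob [np.float64(-40.202225930656425), np.float64(-110.3473155209693)] bar [np.float64(-152.53253706419775), np.float64(0.7058560812838195)]
125 knob [np.float64(-42.237931368679774), np.float64(-109.46495458218818)] bar [np.float64(-152.85524791563745), np.float64(-0.10530167366909637)]
133 knob [np.float64(-43.25578408769144), np.float64(-109.02377411279764)] bar [np.float64(-153.01660334135724), np.float64(-0.5108805511455543)]
140 knob [np.float64(-44.14640521682672), np.float64(-108.63774120208093)] bar [np.float64(-153.15778933886216), np.float64(-0.8657620689374639)]
```

```bash
cat >> h.py <<'E'
from scipy.spatial.transform import Rotation as Rn
def row(target,pos,rv,yaw=-16.4):
    "tool y along world yaw, tool z down"
    a=np.radians(yaw);y=np.array([np.cos(a),np.sin(a),0]);z=np.array([0,0,-1.]);G=np.c_[np.cross(y,z),y,z]
    R=Rn.from_rotvec(rv)
    return (R.inv()*Rn.from_matrix(G)).as_rotvec(degrees=True).round(1),R.inv().apply(np.array(target,float)-pos).round(1)
E
python3 - <<'E'
from h import *
from station import observe
o=observe();print(row((551,-66,190),(179.15,-520,231.3),o["tool_rot"]))
E
```

```text
(array([ -0. ,  -0. , -54.6]), array([ 499.4, -308.1,   41.6]))
```

carry_out(
  moves=[
    [0, 0, -10, 60, -37, 0, 45],
    [0, 0, -20, 110, -68, 0, 45],
    [0, 0, -30, 160, -99, 0, 45],
    [0, 0, -40, 210, -130, 0, 45],
    [0, 0, -50, 260, -160, 0, 45],
    [0, 0, -54.6, 310, -191, 5, 45],
    [0, 0, -54.6, 360, -222, 10, 45],
    [0, 0, -54.6, 410, -253, 20, 45],
    [0, 0, -54.6, 460, -284, 30, 45],
    [0, 0, -54.6, 499.4, -308.1, 41.6, 45],
    [0, 0, -54.6, 499.4, -308.1, 41.6, 45],
    [0, 0, -54.6, 499.4, -308.1, 41.6, 45],
    [0, 0, -54.6, 499.4, -308.1, 41.6, 45],
    [0, 0, -54.6, 499.4, -308.1, 41.6, 45],
  ],
  grip_force=40,
)

```text
time: 1.9
position: [550.7, -66.8, 190.1]
tool_rot: [2.516, 1.88, 0.001]
ft_force: [-0.6, 0.4, -0.0]
finger_gap: 0.527
grip_force: 0.0
```

```bash
python3 - <<'E'
from station import *
from h import *
import pickle
c=capture("wrist");o=observe();pickle.dump(c,open("w1.pkl","wb"))
im=c["color"].copy();cv2.imwrite("pics/w1.png",im[:,:,::-1])
print(o["joints"].round(3),o["position"].round(1),o["tool_rot"].round(3),o["finger_gap"],o["ft_force"].round(1))
print('knob exp',px(c,(551,-66,109)),row((551,-66,82),o["position"],o["tool_rot"]))
E
```

```text
[-0.186  0.347  1.558 -0.     1.236  0.101] [550.8 -66.7 190.1] [2.516e+00 1.881e+00 1.000e-03] 0.5264597009705401 [-0.  -0.8 -0.1]
knob exp [322.36636407 209.65476607] (array([ 0., -0., -0.]), array([  0.7,  -0. , 108.1]))
```

View pics/w1.png

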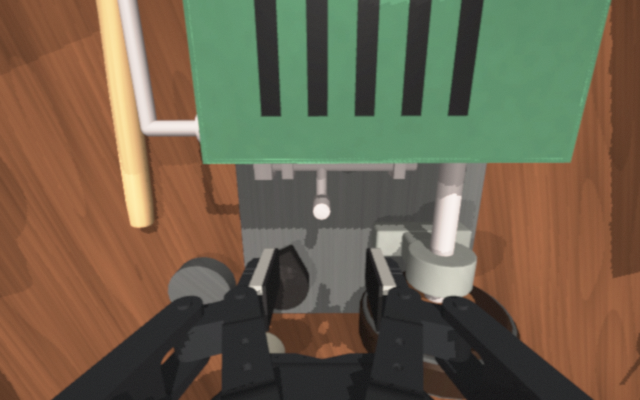

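The wrist view shows the knob at (321,210), where it was predicted, with the fingers either side of it. I descend.

carry_out(
  moves=[
    [0, 0, 0, 0.7, 0, 30, 45],
    [0, 0, 0, 0.7, 0, 55, 45],
    [0, 0, 0, 0.7, 0, 75, 45],
    [0, 0, 0, 0.7, 0, 90, 45],
    [0, 0, 0, 0.7, 0, 100, 45],
    [0, 0, 0, 0.7, 0, 108, 45],
    [0, 0, 0, 0.7, 0, 108, 45],
    [0, 0, 0, 0.7, 0, 108, 0],
    [0, 0, 0, 0.7, 0, 108, 0],
    [0, 0, 0, 0.7, 0, 108, 0],
    [0, 0, 0, 0.7, 0, 108, 0],
    [0, 0, 0, 0.7, 0, 108, 0],
  ],
  grip_force=40,
)

```text
time: 3.45
position: [551.3, -65.4, 82.2]
tool_rot: [2.515, 1.882, 0.001]
ft_force: [-1.8, 0.7, 6.2]
finger_gap: 0.15
grip_force: 39.0
```

carry_out(
  moves=[
    [0, 0, 0, 0, 6, 0, 0],
    [0, 0, 0, 0, 12, 0, 0],
    [0, 0, 0, 0, 18, 0, 0],
    [0, 0, 0, 0, 24, 0, 0],
    [0, 0, 0, 0, 30, 0, 0],
    [0, 0, 0, 0, 35, 0, 0],
    [0, 0, 0, 0, 39, 0, 0],
    [0, 0, 0, 0, 41, 0, 0],
    [0, 0, 0, 0, 41, 0, 0],
    [0, 0, 0, 0, 41, 0, 0],
    [0, 0, 0, 0, 41, 0, 0],
  ],
)

```text
time: 4.82
position: [582.5, -74.8, 81.5]
tool_rot: [-2.501, -1.873, 0.024]
ft_force: [-78.7, 16.5, 49.8]
finger_gap: 0.147
grip_force: 50.8
```

carry_out(
  moves=[
    [0, 0, 0, 0, -8, 0, 0],
    [0, 0, 0, 0, -8, 0, 0],
    [0, 0, 0, 0, -8, 0, 0],
  ],
)

```text
time: 5.2
position: [581.6, -74.3, 82.0]
tool_rot: [-2.513, -1.881, 0.003]
ft_force: [-14.8, 3.3, 13.1]
finger_gap: 0.147
grip_force: 41.0
```

```bash
python3 - <<'E'
from station import *
from h import *
c=capture("wrist");s=capture("side");o=observe()
a=np.vstack([c["color"][60:360,120:520],cv2.resize(s["color"][80:230,260:460],None,fx=2,fy=2)])
cv2.imwrite("pics/w2.png",a[:,:,::-1])
print(o["joints"].round(3),o["position"].round(1),o["tool_rot"].round(3),o["finger_gap"],o["ft_force"].round(1),o["moment"].round(2))
E
```

```text
[-0.19   0.54   1.551  0.     1.053  0.096] [581.5 -74.3  82. ] [-2.513 -1.881  0.004] 0.14186289377125416 [-14.2   2.8  12.5] [0.51 2.44 0.01]
```

View pics/w2.png

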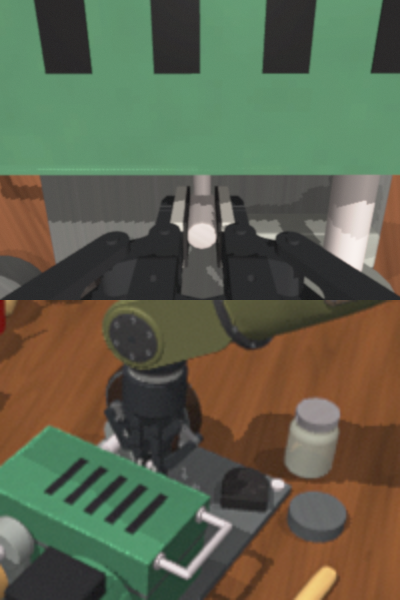

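The knob is still between the pads, drawn about 32 mm. The finger linkage on the right is close to the spindle, which probably blocked the rest. I'll release gently, lift and check.

carry_out(
  moves=[
    [0, 0, 0, 0, -1, 0, 16],
    [0, 0, 0, 0, -2, 0, 20],
    [0, 0, 0, 0, -4, 0, 24],
    [0, 0, 0, 0, -4, 0, 24],
    [0, 0, 0, 0, -4, 0, 24],
    [0, 0, 0, 0, -4, -15, 24],
    [0, 0, 0, 0, -4, -40, 24],
    [0, 0, 0, 0, -4, -70, 24],
    [0, 0, 0, 0, -4, -100, 10],
    [0, 0, 0, 0, -30, -110, 0],
    [0, 0, 0, 0, -30, -110, 0],
    [0, 0, 0, 0, -30, -110, 0],
  ],
)

```text
time: 6.8
position: [554.4, -66.3, 192.1]
tool_rot: [2.515, 1.882, 0.001]
ft_force: [0.0, 0.1, 0.6]
finger_gap: 0.001
grip_force: 0.0
```

```bash
python3 - <<'E'
from station import *
from h import *
c=capture("wrist");o=observe()
cv2.imwrite("pics/w3.png",c["color"][:,:,::-1])
import pickle;pickle.dump(c,open("w3.pkl","wb"))
print(o["position"].round(1),o["tool_rot"].round(3),o["finger_gap"],o["ft_force"].round(1))
b=np.array([551,-66,109.]);e=np.array([.9593,-.2823,0])
for k in(0,25,32,40):print(k,px(c,b+k*e).round(1))
E
```

```text
[554.4 -66.3 191.7] [ 2.515  1.882 -0.   ] -0.0027022147964390285 [ 0.7  0.  -0.2]
0 [318.2 210.6]
25 [349.4 210.6]
32 [358.2 210.7]
40 [368.2 210.7]
```

View pics/w3.png

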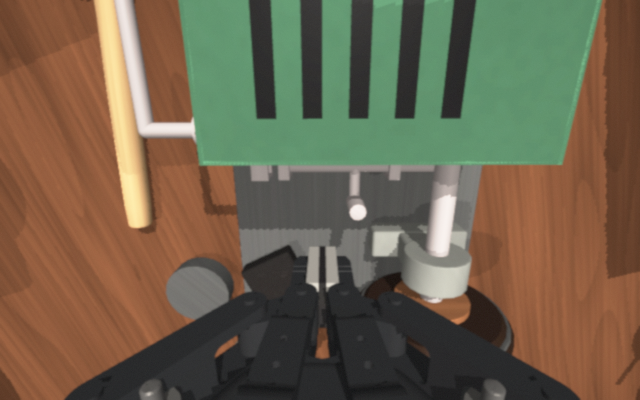

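The knob is at (357.5,210.5), about 31.5 mm drawn. I'll push the rest with shut fingers from behind, higher up.

carry_out(
  moves=[
    [0, 0, 0, 0, 0, 30, 0],
    [0, 0, 0, 0, 0, 60, 0],
    [0, 0, 0, 0, 0, 85, 0],
    [0, 0, 0, 0, 0, 100, 0],
    [0, 0, 0, 0, 0, 100, 0],
    [0, 0, 0, 0, 4, 100, 0],
    [0, 0, 0, 0, 8, 100, 0],
    [0, 0, 0, 0, 12, 100, 0],
    [0, 0, 0, 0, 15, 100, 0],
    [0, 0, 0, 0, 15, 100, 0],
  ],
)

```text
time: 8.1
position: [563.5, -69.2, 92.1]
tool_rot: [-2.506, -1.876, 0.015]
ft_force: [-53.2, 10.3, 33.2]
finger_gap: 0.005
grip_force: 27.8
```

carry_out(
  moves=[
    [0, 0, 0, 0, -8, 0, 0],
    [0, 0, 0, 0, -16, 0, 0],
    [0, 0, 0, 0, -16, -30, 0],
    [0, 0, 0, 0, -15, -65, 0],
    [0, 0, 0, 0, -15, -100, 0],
    [0, 0, 0, 0, -15, -100, 0],
    [0, 0, 0, 0, -15, -100, 0],
  ],
)

```text
time: 8.98
position: [553.8, -66.2, 191.1]
tool_rot: [-2.515, -1.882, 0.001]
ft_force: [0.3, 0.5, -0.5]
finger_gap: -0.002
grip_force: 0.0
```

```bash
python3 - <<'E'
from station import *
from h import *
import pickle
c4=capture("wrist");o=observe();pickle.dump(c4,open("w4.pkl","wb"));print(o["position"].round(1),o["ft_force"].round(1))
b=np.array([551,-66,109.]);e=np.array([.9593,-.2823,0]);n=np.array([.2823,.9593,0])
for c in(pickle.load(open("w1.pkl","rb")),pickle.load(open("w3.pkl","rb")),c4):
    g=cv2.cvtColor(c["color"],cv2.COLOR_RGB2HSV);m=cv2.inRange(g,(0,0,170),(180,60,255));m[:196]=0;m[226:]=0;m[:,:300]=0;m[:,395:]=0
    _,l,st,ce=cv2.connectedComponentsWithStats(m);i=1+st[1:,4].argmax();X=onz(c,ce[i],109)-b
    print(st[i],ce[i].round(1),'draw',X@e,'perp',X@n)
a=np.hstack([cv2.resize(x["color"][140:240,230:480],None,fx=3,fy=3,interpolation=2) for x in (c4,)])
w1=pickle.load(open("w1.pkl","rb"))["color"]
a=np.vstack([a[:300],cv2.resize(w1[140:240,230:480],None,fx=3,fy=3,interpolation=2)])
cv2.imwrite("pics/w4.png",a[:,:,::-1])
E
```

```text
[553.7 -66.1 190.7] [-0.2 -0.6 -0.5]
[313 202  17  18 232] [321.1 210.5] draw -0.9804427604141945 perp -0.7109231958746456
[349 203  18  17 225] [357.5 211.4] draw 31.448550427519585 perp -0.6141640298192588
[351 203  17  18 228] [358.5 211.9] draw 31.518507501617314 perp -0.7080498509005793
```

View pics/w4.png

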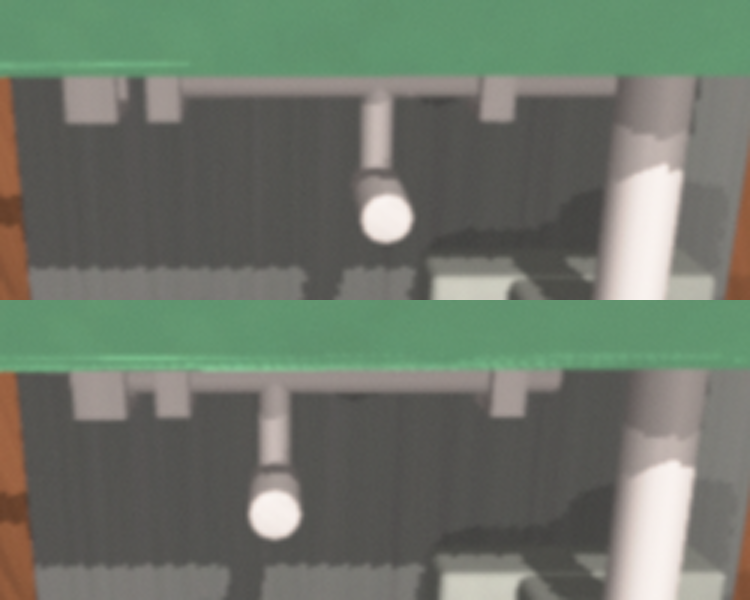

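The bolt has left the keeper and hit something hard: its draw changed by 32.4 mm and didn't move under 50 N. To tell whether that is its stop, I measure the full travel by regrasping and sliding it to the shot end and back.

carry_out(
  moves=[
    [0, 0, 0, 0, 26, 0, 26],
    [0, 0, 0, 0, 26, 0, 26],
    [0, 0, 0, 0, 27, 30, 26],
    [0, 0, 0, 0, 27, 60, 26],
    [0, 0, 0, 0, 27, 85, 26],
    [0, 0, 0, 0, 27, 104, 26],
    [0, 0, 0, 0, 27, 104, 26],
    [0, 0, 0, 0, 28, 104, 0],
    [0, 0, 0, 0, 28, 104, 0],
    [0, 0, 0, 0, 28, 104, 0],
    [0, 0, 0, 0, 20, 104, 0],
    [0, 0, 0, 0, 10, 104, 0],
    [0, 0, 0, 0, 0, 104, 0],
    [0, 0, 0, 0, -5, 104, 0],
    [0, 0, 0, 0, -8, 104, 0],
    [0, 0, 0, 0, -8, 104, 0],
  ],
)

```text
time: 11.02
position: [545.8, -63.8, 88.2]
tool_rot: [2.515, 1.882, 0.0]
ft_force: [-1.7, -0.5, 8.3]
finger_gap: 0.143
grip_force: 40.3
```

carry_out(
  moves=[
    [0, 0, 0, 0, -2, 0, 0],
    [0, 0, 0, 0, -4, 0, 0],
    [0, 0, 0, 0, -6, 0, 0],
    [0, 0, 0, 0, -6, 0, 0],
  ],
)

```text
time: 11.52
position: [542.5, -62.8, 88.4]
tool_rot: [2.511, 1.879, 0.007]
ft_force: [21.8, -6.1, -7.2]
finger_gap: 0.145
grip_force: 39.4
```

The total travel is 40.5 mm, from -9 to 31.5, so the earlier stop was the real one and the bolt had simply started about 8 mm drawn. I draw it fully again and release.

carry_out(
  moves=[
    [0, 0, 0, 0, 8, 0, 0],
    [0, 0, 0, 0, 16, 0, 0],
    [0, 0, 0, 0, 24, 0, 0],
    [0, 0, 0, 0, 32, 0, 0],
    [0, 0, 0, 0, 39, 0, 0],
    [0, 0, 0, 0, 43, 0, 0],
    [0, 0, 0, 0, 43.5, 0, 0],
    [0, 0, 0, 0, 43.5, 0, 0],
  ],
)

```text
time: 12.52
position: [581.4, -74.3, 88.2]
tool_rot: [-2.515, -1.882, 0.001]
ft_force: [-4.9, 1.0, 10.6]
finger_gap: 0.142
grip_force: 41.2
```

carry_out(
  moves=[
    [0, 0, 0, 0, -1, 0, 16],
    [0, 0, 0, 0, -2, 0, 20],
    [0, 0, 0, 0, -4, 0, 24],
    [0, 0, 0, 0, -4, 0, 24],
    [0, 0, 0, 0, -4, 0, 24],
    [0, 0, 0, 0, -4, -20, 24],
    [0, 0, 0, 0, -4, -60, 24],
    [0, 0, 0, 0, -4, -100, 30],
    [0, 0, 0, 30, -40, -110, 30],
    [0, 0, 0, 60, -80, -110, 30],
    [0, 0, 0, 90, -120, -110, 30],
    [0, 0, 0, 108.9, -145, -110, 30],
    [0, 0, 0, 108.9, -145, -110, 30],
    [0, 0, 0, 108.9, -145, -110, 30],
    [0, 0, 0, 108.9, -145, -110, 30],
  ],
)

```text
time: 14.4
position: [474.4, 70.2, 197.6]
tool_rot: [-2.516, -1.881, 0.0]
ft_force: [0.5, 0.0, -0.4]
finger_gap: 0.355
grip_force: 0.0
```

```bash
python3 - <<'E'
from station import *
from h import *
c=capture("wrist");o=observe()
im=c["color"].copy()
print(o["position"].round(1),o["tool_rot"].round(3),o["finger_gap"],row((473.5,71,112),o["position"],o["tool_rot"]))
n=np.array([.2823,.9593,0])
for k in(-45,0,45):
    p=px(c,np.array([473.5,71,133])+k*n);print(p.round(1));cv2.circle(im,tuple(int(v) for v in p),3,(255,0,0),-1)
t=capture("top")
cv2.imwrite("pics/w5.png",np.hstack([im,t["color"][150:250,300:400].repeat(4,0)[:400].repeat(2,1)[:,:160]])[:,:,::-1])
E
```

```text
[474.3  70.2 197.5] [-2.516 -1.881  0.   ] 0.3534619270427635 (array([-0.,  0., -0.]), array([ 0.5, -1. , 85.5]))
[321.  271.1]
[320.9 217.3]
[320.8 156.5]
```

View pics/w5.png

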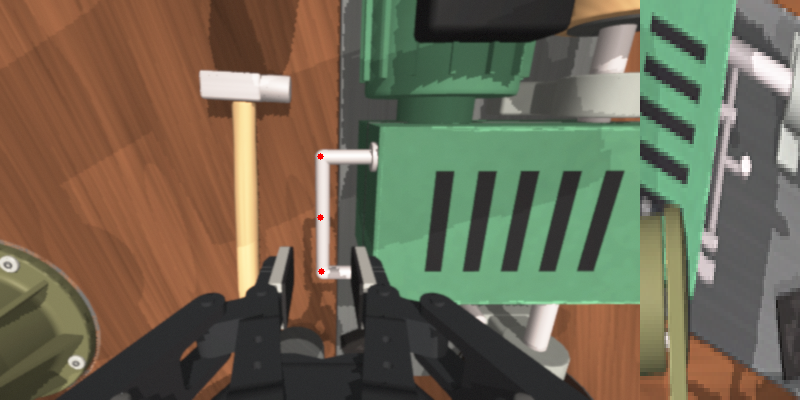

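The bar lies within about 1.5 mm of its predicted line (u≈321) and the bolt stays drawn. I descend and grip.

carry_out(
  moves=[
    [0, 0, 0, 0.5, -0.5, 30, 30],
    [0, 0, 0, 0.5, -0.5, 55, 30],
    [0, 0, 0, 0.5, -0.5, 72, 30],
    [0, 0, 0, 0.5, -0.5, 80, 30],
    [0, 0, 0, 0.5, -0.5, 85, 30],
    [0, 0, 0, 0.5, -0.5, 85, 30],
    [0, 0, 0, 0.5, -0.5, 85, 0],
    [0, 0, 0, 0.5, -0.5, 85, 0],
    [0, 0, 0, 0.5, -0.5, 85, 0],
    [0, 0, 0, 0.5, -0.5, 85, 0],
  ],
  grip_force=40,
)

```text
time: 15.75
position: [474.8, 71.3, 113.4]
tool_rot: [2.514, 1.881, 0.004]
ft_force: [8.2, -1.9, -3.2]
finger_gap: 0.104
grip_force: 39.0
```

carry_out(
  moves=[
    [0, 0, 0, 0, 0.5, -5, 0],
    [0, 0, 0, 0, 2.3, -14, 0],
    [0, 0, 0, 0, 5.4, -27.8, 0],
    [0, 0, 0, 0, 9.2, -41.5, 0],
    [0, 0, 0, 0, 13.7, -54.9, 0],
    [0, 0, 0, 0, 18.9, -68.1, 0],
    [0, 0, 0, 0, 24.8, -81, 0],
    [0, 0, 0, 0, 24.8, -81, 0],
  ],
)

```text
time: 16.75
position: [498.7, 64.2, 194.6]
tool_rot: [2.514, 1.88, 0.004]
ft_force: [9.8, -1.4, -7.8]
finger_gap: 0.097
grip_force: 39.2
```

carry_out(
  moves=[
    [0, 0, 0, 0, 6.7, -12.5, 0],
    [0, 0, 0, 0, 13.8, -24.7, 0],
    [0, 0, 0, 0, 21.8, -36.5, 0],
    [0, 0, 0, 0, 30.1, -47.9, 0],
    [0, 0, 0, 0, 39.2, -58.8, 0],
    [0, 0, 0, 0, 48.7, -69.3, 0],
    [0, 0, 0, 0, 58.9, -79.2, 0],
    [0, 0, 0, 0, 69.5, -88.6, 0],
    [0, 0, 0, 0, 80.6, -97.3, 0],
    [0, 0, 0, 0, 92.1, -105.6, 0],
    [0, 0, 0, 0, 104.1, -113.1, 0],
    [0, 0, 0, 0, 116.4, -120.2, 0],
    [0, 0, 0, 0, 129.2, -126.3, 0],
    [0, 0, 0, 0, 142.1, -132.1, 0],
    [0, 0, 0, 0, 142.1, -132.1, 0],
    [0, 0, 0, 0, 142.1, -132.1, 0],
    [0, 0, 0, 0, 142.1, -132.1, 0],
  ],
)

```text
time: 18.88
position: [633.6, 24.7, 327.8]
tool_rot: [2.514, 1.882, 0.003]
ft_force: [-4.8, 2.7, 8.8]
finger_gap: 0.1
grip_force: 40.8
```

```bash
python3 - <<'E'
from station import *
from h import *
s=capture("side");o=observe()
print(o["time"],o["position"].round(1),o["finger_gap"].round(3),o["grip_force"],o["ft_force"].round(1),abs(o["qd"]).max())
h=np.array([730.3,-4.3,95]);g=o["position"]-[0,0,-19]-h
print('angle',np.degrees(np.arctan2(g[2],-(g[0]*.9593-g[1]*.2823)))-8.07)
cv2.imwrite("pics/s6.png",s["color"][:,:,::-1])
E
```

```text
Traceback (most recent call last):
AttributeError: 'float' object has no attribute 'round'
```

```bash
python3 - <<'E'
from station import *
from h import *
s=capture("side");t=capture("top");o=observe()
print(o["time"],o["position"].round(1),o["finger_gap"],o["grip_force"],o["ft_force"].round(1),abs(o["qd"]).max())
h=np.array([730.3,-4.3,95]);g=o["position"]+[0,0,19]-h
print('angle',np.degrees(np.arctan2(g[2],-(g[0]*.9593-g[1]*.2823)))-8.07)
cv2.imwrite("pics/s7.png",np.hstack([s["color"][:,200:600],t["color"][:,140:540]])[:,:,::-1])
E
```

```text
19.025 [633.6  24.7 327.8] 0.09734965667240872 40.834550857543945 [-4.2  3.3  8.2] 0.0005844266085596736
angle 60.08752584912775
```

View pics/s7.png

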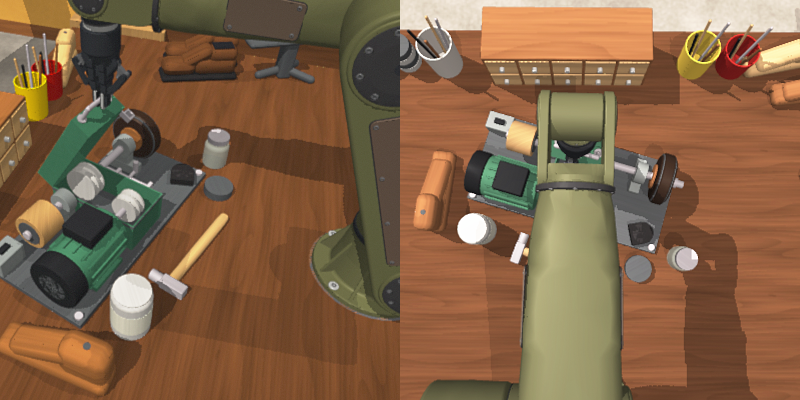

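The guard stands open with its bar in the fingers (side crop near (100,105)), and all bystanders are where they were. I hand the job in.

```bash
python3 -c "
from station import *
print(finish_job())"
```

```text
the job is handed in; nothing more can be done
None
```

I drew the bolt right back to its stop and handed the job in with the gripper holding the guard steady at about 60°, nothing else on the bench visibly moved; the wrist force did reach about 95 N (limit 120 N) when I pulled against the bolt's stop, and the hand-in gave no verdict.

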